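# Height check of packed cartons under the bridge gauge

### The job

Sort the two packed cartons at the height gauge: push the lower one under the fixed bar, away from the robot, and leave it lying flat and lengthwise on the gauge's base plate, wholly clear beyond the bar; set the one that is too tall for the bar in the free part of the oversize tray, flat on the floor of the tray and the same way up as it stands now. Both hold glass, so grip them with 25 N at most, set them right down before letting go, without a bump, and do not ram them against the bar; leave the carton already in the tray, the tape roll, the tape dispenser and the bottle where they are.

Things in the scene. Friction and masses are not known exactly. Their poses are not given: they have to be found in the camera images.
- low: the same lower carton as point low_mid; origin at the centre of its underside, x along its 120 mm length, z up
- low_mid (a point): the lower of the two packed cartons to be sorted, brown cardboard with a tape strip: 120 long (its x) x 62 wide (its y) x 44 mm high (its z, up), 0.2 to 0.4 kg; this point is its centre, 22 mm above its underside. It clears the bar by 6 mm. It starts askew on the gauge plate in front of the bar or on the rubber mat; the taller one has the other place
- tall: the same taller carton as point tall_mid; origin at the centre of its underside, x along its 112 mm length, z up
- tall_mid (a point): the taller carton to be sorted, like the lower one but 112 long (its x) x 60 wide (its y) x 58 mm high (its z, up), 0.24 to 0.48 kg; this point is its centre, 29 mm above its underside. It cannot pass under the bar
- gauge_bar: fixed bridge bar of the height gauge, a flat steel bar 28 (its x) x 136 (its y) x 10 mm thick, on two aluminium blocks 28 x 24 x 50 mm centred at y = +54 and -54 mm, which leave an opening 84 mm wide. Origin at the middle of the bar's underside, 56 mm above the bench; x points along the lane in the pushing direction, away from the robot; y across it
- gauge: the gauge's grey base plate, screwed to the bench: 360 (its x, the lane's direction, the bar over its middle) x 136 x 6 mm thick; origin at the centre of its underside, so its top is 6 mm above the bench and 50 mm below the bar
- tray: oversize tray, grey plastic, open, fixed to the bench: 220 (its x) x 170 (its y) x 32 mm high outside, walls and floor 5 mm; origin at the centre of its underside, on the bench. The end towards its -x, nearer the robot, is taken by an earlier carton; the free floor runs from x = -32 to +105 mm and y = -80 to +80 mm
- reject_mid (a point): the carton that already stands in the tray, 62 (its x) x 100 (its y) x 68 mm high, at about x = -68 mm in the tray; this point is its centre. Leave it alone
- tape_roll_mid (a point): roll of packing tape lying flat on the rubber mat, 100 mm across, 48 mm high, beyond the carton that lies there, only 10 to 50 mm away from it; this point is its centre. The mat is 250 x 170 mm, fixed, its top 6 mm above the bench. Leave it alone
- dispenser_mid (a point): bench tape dispenser, black with a roll in it, 170 (its x) x 62 x 92 mm high; this point is 30 mm above the middle of its underside. Leave it alone
- bottle_mid (a point): white plastic bottle standing on the bench, 66 mm across, 180 mm high; this point is its centre. Leave it alone
Mind the look-alikes: they are no part of the job. What is shaped like the tall but blue or purple is not meant. What is shaped like the low but pink or purple is not meant.

How it is judged:
On the way, in this order (a step that is already met when the one before it is completed fails the run):
1. the lower carton, flat on the plate, has its front half pushed in under the bar from the robot's side (x of low_mid in the frame of gauge_bar between -0.058 and -0.008 m and y of low_mid in the frame of gauge_bar between -0.03 and 0.03 m and angle between low_mid's own z axis and vertical below 0.06 rad and z of low_mid in the frame of gauge_bar between -0.032 and -0.025 m), for 0.04 s.
2. it has gone on, still flat, until more than half of it is beyond the middle of the bar (x of low_mid in the frame of gauge_bar between 0.008 and 0.068 m and y of low_mid in the frame of gauge_bar between -0.03 and 0.03 m and angle between low_mid's own z axis and vertical below 0.06 rad and z of low_mid in the frame of gauge_bar between -0.032 and -0.025 m), for 0.04 s.
At the end, for the whole second after the job is handed in: the lower carton lies flat on the base plate, its centre 72 to 150 mm beyond the bar's middle and within 50 mm of the lane's middle, its length within 0.5 rad of the lane; the taller one stands upright on the floor of the tray, its centre within 100 x 75 mm of the tray's middle; both at rest (x of low_mid in the frame of gauge_bar between 0.072 and 0.15 m and y of low_mid in the frame of gauge_bar between -0.05 and 0.05 m and angle between each of low_mid, tall_mid's own z axis and vertical below 0.06 rad and z of low_mid in the frame of gauge_bar between -0.032 and -0.025 m and angle between the x axis of low_mid and the x axis of gauge_bar, either way round below 0.5 rad and x of tall_mid in the frame of tray between -0.1 and 0.1 m and y of tall_mid in the frame of tray between -0.075 and 0.075 m and z of tall_mid in the frame of tray between 0.029 and 0.039 m and linear speed of each of low, tall below 0.02 m/s); the robot touches nothing.
It fails at once if a carton is gripped or pushed with more than about 25 N a finger (60 N in all) (contact force between any of low, tall and the fingers above 60 N).
It fails at once if a carton is banged or pressed down on the gauge or the tray (over 40 N between them) (contact force between any of low, tall and gauge above 40 N or contact force between any of low, tall and tray above 40 N).
It fails at once if a carton is let go more than about 20 mm up in the air ((contact force between low and the fingers below 0.1 N and height (world z) of low_mid above 0.05 m) or (contact force between tall and the fingers below 0.1 N and height (world z) of tall_mid above 0.056 m)).
It fails at once if a carton presses on the gauge bar with more than 12 N (contact force between any of low, tall and gauge_bar above 12 N).
It fails at once if the tape roll, tape dispenser, bottle or the carton already in the tray is moved more than 25 mm or tipped (distance of any of reject_mid, tape_roll_mid, dispenser_mid, bottle_mid from where it was at the start of the episode above 0.025 m or angle between any of reject_mid, tape_roll_mid, dispenser_mid, bottle_mid's own z axis and vertical above 0.3 rad).
It also fails if it takes over 72 s, if anything falls off the work surface, if the arm or the gripper's body presses on something with over 40 N, if the wrist force passes 120 N, or if a joint passes its speed limit or range.

### The arm

A 7-joint arm with a two-finger parallel gripper is mounted at the origin on the work surface. World frame = base frame: x ahead of the robot, y to its left, z up, the work surface at z = 0. Lengths are in m, angles in rad, forces in N, time in s.
With the tool pointing down it reaches from about 0.425 to 0.875 m from the base axis. Payload 8.4 kg.
Tool frame: the origin (TCP) lies midway between the tips of the shut fingers; the grasp point (between the pads) lies 19 mm behind it (r.tcp_to_grasp is the distance from the TCP to the grasp point, in m); z points along the fingers, y is the line along which they close (so a half turn about z gives the same grasp; the last joint's range is limited). The gripper opens to 87 mm and grips with 3 to 60 N. Pads are 19 mm wide; open, the fingers measure 117 mm over their backs; the gripper's body (75 mm by 190 mm) begins 51 mm behind the grasp point.
Start: joints at [-1.223, 0.333, 0.04, 1.465, -0.013, 1.343, -0.059], TCP at [0.281, 0.586, 0.223] pointing down, gripper open.
Joint ranges: [-2.58, 2.58], [-0.38, 2.09], [-1.3, 1.39], [0.25, 2.4], [-1.5, 4.64], [0.08, 2.09], [-2.65, 2.65]. Speed limits (rad/s): [2.22, 2.22, 2.79, 2.79, 3.14, 3.14, 3.14].

### API

Orientations are given as a unit quaternion [x, y, z, w].
In Python, from plant import r gives the robot as it stands.
- The arm moves only by the tool arm_command, never from a script. Its argument "targets" is a list of rows, each an object with "dr": the turn, a rotation vector about the tool's x, y, z as a fraction of full scale, a list of three; "slide": the shift along the tool's x, y, z as a fraction of full scale, a list of three; "grip": the opening, from 0 (shut) to 1 (fully open). In form: [{"dr": [wx, wy, wz], "slide": [tx, ty, tz], "grip": grip}, ...]. A call has 1 to 12 rows; each row is the pose to reach, as a shift and turn from the pose commanded when the call began, along the tool's axes at that moment; what a row does not reach only later rows make up. Full scale, the value 1, is 0.15 m for a shift and 120 degrees for a turn. A row lasts 1/12 s, in which the tool goes at most 41.7 mm and 7.16 degrees, less where a joint would pass 70% of its speed; a pose out of reach is approached as far as the arm can. A call with a number of a shift or a turn outside -1 to 1 is refused whole. A call with a gripper value outside its range is refused whole. The fingers move at their own pace and stop on an object; "grip_force" is the grip in N (left out, the last holds). Time passes only in rows, so rows that repeat a pose let the fingers close. It gives the time, the measured TCP pose, the force, the opening and the grip force at its end, in the units of the state.
- r.get_state(): the state, without advancing time (a new reading comes with each control period).
- r.grab_frame(name): name is "scene" or "top" or "wrist"; returns the picture (384x512x3 uint8, red, green, blue); there is no depth.
- r.camera_model(name): a dict with "fx", "fy", "cx", "cy" (pixels), "world_to_cam" (4x4, takes a point from world to camera coordinates). Camera axes: x right, y down, z forward; pixel columns grow to the right and rows downward; lengths in m; the calibration is good to about 2 mm. A picture is of the moment at which its call begins: read the wrist's pose just before it. camera_model takes no time and is no camera call; for the wrist camera it gives the pose at the moment of the call.
- r.finish_job(): hands the job in; it is judged then, once.
Trained networks look in the newest picture that a camera, given by its name, has taken for a name from the list of things; names that differ only in an ending like _2 or _b are one class to them, and where a whole thing is asked for, a point or a joint stands for the part that bears it (a point fixed in the world has none). Each returns a list of dicts, best first, with "p" (0 to 1); they miss things now and then, are a little off and sometimes report something else, mostly with a low value. They report only what shows in the picture. A call takes as long as a camera call. They do not tell look-alikes from the thing itself.
- r.trace(camera, label): "region" (384x512 bool, what is visible of it) and "extent" ([left, top, width, height] in pixels, round what is visible of it).
The state is a dict: "clock": time; "q": joint angles; "joint_vel": joint speeds; "joint_efforts": joint torques, N m; "tool_pos": TCP position; "tcp_rot": TCP orientation; "contact_force": force on the tool from outside, world axes, zero at the start; "ft_torque": the same for the moment, N m; "gripper_width": finger opening in m; "finger_force": force on a finger pad.
Only numpy, scipy, OpenCV 4.12 (cv2) and the standard library are available. Lean on these libraries where they do the work, as an engineer would, in place of code of your own. Each camera call takes 0.05 s, during which the arm holds its last target. There are 200 camera calls.

## Working session

There is one attempt and no reset: what is moved stays moved. The work goes in short steps, Python scripts to look and compute and a tool call to move; the robot and the scene stay as the last step left them, time stands still between calls to the robot, and variables do not carry over. Pictures are saved under pics/ and viewed, at most 10 in all, crops included, and the job is handed in when it is done.

Besides the shell and the picture viewer there is one more tool, called after "Emit:" by a JSON object that holds its "method" and its "body", one argument or row to a line. arm_command: Moves the arm, as the interface text tells. Its arguments: {"type":"object","properties":{"targets":{"type":"array","items":{"type":"object","properties":{"dr":{"type":"array","items":{"type":"number","minimum":-1,"maximum":1}},"slide":{"type":"array","items":{"type":"number","minimum":-1,"maximum":1}},"grip":{"type":"number"}}}},"grip_force":{"type":"number"}},"required":["targets"]}

```bash
mkdir -p pics; ls; python3 - <<'E'
from plant import r
import cv2,numpy as np
s=r.get_state();print({k:np.round(v,3).tolist() for k,v in s.items()})
a=r.grab_frame("scene");b=r.grab_frame("top")
cv2.imwrite("pics/a.png",a[:,:,::-1]);cv2.imwrite("pics/b.png",b[:,:,::-1])
for c in("scene","top"):
  m=r.camera_model(c);print(c,m["fx"],m["fy"],m["cx"],m["cy"],np.round(m["world_to_cam"],4).tolist())
  for l in("low","tall","gauge_bar","gauge","tray"):
    print(l,[(round(d["p"],2),d["extent"]) for d in r.trace(c,l)])
E
```

```text
pics
{'clock': 0.0, 'q': [-1.223, 0.334, 0.04, 1.466, -0.013, 1.343, -0.059], 'joint_vel': [-0.0, 0.0, -0.001, -0.002, -0.001, 0.0, -0.001], 'joint_efforts': [0.001, -65.637, 1.336, -40.379, -0.06, 0.045, 0.0], 'tool_pos': [0.281, 0.586, 0.222], 'tcp_rot': [0.222, 0.975, -0.001, -0.0], 'contact_force': [-0.195, 0.669, -0.334], 'ft_torque': [0.018, 0.024, 0.068], 'finger_force': 0.0, 'gripper_width': 0.087}
scene 472.03782447157397 472.03782447157397 246.81751805367253 183.310517224247 [[-0.281, 0.9597, 0.0003, 0.0346], [0.7273, 0.2131, -0.6524, -0.2852], [-0.6262, -0.1831, -0.7579, 1.8969], [0.0, 0.0, 0.0, 1.0]]
low [(0.93, [205.6, 183.6, 37.1, 39.4]), (0.74, [89.4, 198.2, 30.0, 42.3]), (0.69, [169.7, 137.8, 36.2, 31.4]), (0.57, [149.3, 116.4, 21.0, 28.1])]
tall [(0.72, [315.1, 148.7, 33.8, 21.1]), (0.62, [378.6, 173.2, 30.2, 36.3]), (0.6, [309.0, 182.2, 26.5, 37.5])]
gauge_bar [(0.72, [188.0, 206.3, 39.5, 23.9])]
gauge [(0.85, [156.9, 185.4, 96.5, 95.3]), (0.28, [307.0, 180.7, 29.4, 38.1])]
tray [(0.78, [88.6, 148.7, 71.9, 50.5])]
top 393.62449817625054 393.62449817625054 256.0793983945459 185.7671148820158 [[0.0274, -0.9995, 0.0125, 0.0801], [-0.9873, -0.0291, -0.1563, 0.4675], [0.1566, -0.0081, -0.9876, 1.4127], [0.0, 0.0, 0.0, 1.0]]
low [(0.83, [260.1, 155.7, 26.1, 42.2]), (0.71, [312.6, 212.6, 27.8, 35.7]), (0.59, [355.4, 236.6, 23.4, 37.1]), (0.46, [347.8, 166.0, 52.5, 59.7]), (0.37, [363.8, 203.1, 36.1, 21.0])]
tall [(0.8, [171.9, 243.9, 30.2, 25.0]), (0.64, [176.3, 185.7, 27.3, 32.5]), (0.61, [114.4, 210.3, 27.7, 31.4])]
gauge_bar [(0.53, [264.5, 142.3, 33.7, 17.5])]
gauge [(0.66, [251.1, 106.5, 61.1, 99.9]), (0.45, [349.0, 162.2, 52.7, 63.0]), (0.32, [195.3, 98.7, 27.1, 46.7])]
tray [(0.91, [350.3, 164.3, 53.8, 61.1]), (0.45, [345.7, 108.8, 28.3, 27.8]), (0.43, [259.5, 160.9, 28.6, 37.0]), (0.35, [180.9, 149.7, 30.7, 28.5])]
```

```bash
python3 - <<'E'
import cv2
b=cv2.imread("pics/b.png");cv2.imwrite("pics/b2.png",cv2.resize(b[80:290,90:420],None,fx=2.4,fy=2.4,interpolation=cv2.INTER_CUBIC))
a=cv2.imread("pics/a.png");cv2.imwrite("pics/a2.png",cv2.resize(a[90:300,70:430],None,fx=2.2,fy=2.2,interpolation=cv2.INTER_CUBIC))
E
```

```text
(no output)
```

View pics/b2.png

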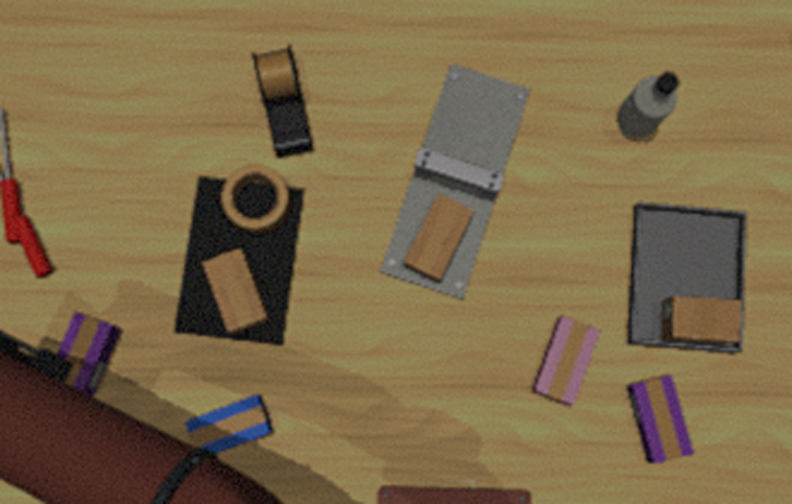

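View pics/a2.png

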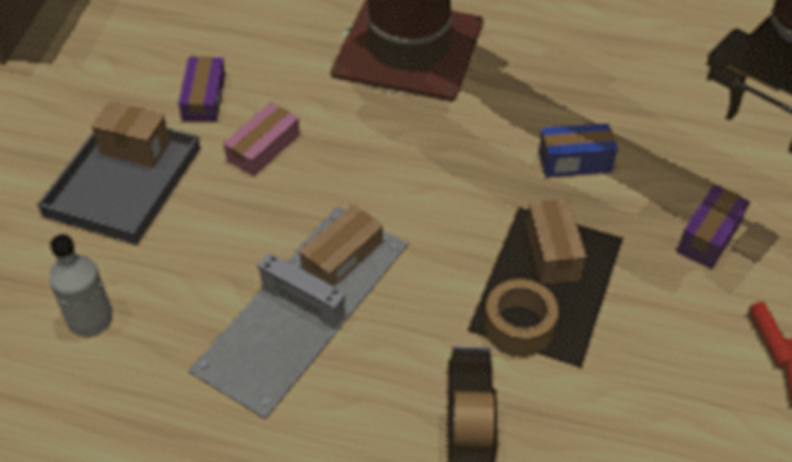

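```bash
cat >h.py <<'E'
from plant import r
import cv2,numpy as np
from scipy.optimize import minimize,least_squares
def proj(m,P):
    P=np.asarray(P)@m["world_to_cam"][:3,:3].T+m["world_to_cam"][:3,3]
    return np.c_[m["fx"]*P[:,0]/P[:,2]+m["cx"],m["fy"]*P[:,1]/P[:,2]+m["cy"]]
def box(p,L,W,H,z0):
    c,s=np.cos(p[2]),np.sin(p[2])
    return np.array([[p[0]+c*a-s*b,p[1]+s*a+c*b,z] for z in(z0,z0+H) for a in(-L/2,L/2) for b in(-W/2,W/2)])
def hullmask(uv,S=4):
    h=cv2.convexHull(uv.astype(np.float32))[:,0]
    im=np.zeros((384*S,512*S),np.uint8)
    cv2.fillPoly(im,[np.round(((h+.5)*S-.5)*16).astype(np.int32)],255,shift=4)
    return cv2.resize(im,(512,384),interpolation=cv2.INTER_AREA)/255.
def fit(views,dims,z0,p0):
    def f(p):
        e=0
        for m,reg in views:
            k=hullmask(proj(m,box(p,*dims,z0))); e+=1-np.minimum(k,reg).sum()/np.maximum(k,reg).sum()
        return e
    best=None
    for y in (0,.5,1,1.5,2,2.5):
        q=np.array([p0[0],p0[1],p0[2]+y])
        o=minimize(f,q,method="Nelder-Mead",options=dict(initial_simplex=q+np.array([[0,0,0],[.02,0,0],[0,.02,0],[0,0,.3]]),xatol=1e-4,fatol=1e-4))
        if best is None or o.fun<best.fun: best=o
    return best.x,best.fun
def corners(obs,L,W,z,p0):
    # obs: list of (model, corner index(a,b signs), uv)
    f=lambda p:np.concatenate([proj(m,[[p[0]+np.cos(p[2])*a*L/2-np.sin(p[2])*b*W/2,p[1]+np.sin(p[2])*a*L/2+np.cos(p[2])*b*W/2,z]])[0]-uv for m,(a,b),uv in obs])
    o=least_squares(f,p0);return o.x,np.abs(o.fun).max()
def backproj(m,uv,z):
    R=m["world_to_cam"][:3,:3];t=m["world_to_cam"][:3,3];C=-R.T@t
    d=R.T@np.array([(uv[0]-m["cx"])/m["fx"],(uv[1]-m["cy"])/m["fy"],1]);return C+d*(z-C[2])/d[2]
E
python3 - <<'E'
from h import *
T=r.camera_model("top");S=r.camera_model("scene")
t=lambda u,v:np.array([u/2.4+90-.3,v/2.4+80-.3]);s=lambda u,v:np.array([u/2.2+70-.3,v/2.2+90-.3])
g=[(T,(1,1),t(453,66)),(T,(1,-1),t(528,91)),(T,(-1,-1),t(462,298)),(T,(-1,1),t(381,271)),
 (S,(-1,1),s(338,208)),(S,(-1,-1),s(408,244)),(S,(1,1),s(190,371)),(S,(1,-1),s(266,415))]
# S order check by residual
print("gauge",corners(g,.36,.136,.006,[.5,0,0]))
y=[(T,(1,1),t(636,203)),(T,(1,-1),t(746,212)),(T,(-1,-1),t(741,352)),(T,(-1,1),t(629,344)),(S,(-1,1),s(200,147)),(S,(1,1),s(135,241)),(S,(1,-1),s(41,207))]
print("tray",corners(y,.22,.17,.032,[.5,-.3,0]))
for n,cx in(("roll",(255,197)),): print(n,backproj(T,t(*cx),.05))
r.grab_frame("scene");r.grab_frame("top")
def reg(c,labs,u,v):
    best=None
    for l in labs:
        for d in r.trace(c,l):
            if d["region"][v,u] and (best is None or d["p"]>best["p"]): best=d
    return best["region"].astype(float)
for n,tc,sc in(("plate",(273,177),(224,201)),("mat",(188,200),(324,200))):
    v=[(T,reg("top",("low","tall"),*tc)),(S,reg("scene",("low","tall"),*sc))]
    for l,d in(("low",(.12,.062,.044)),("tall",(.112,.06,.058))):
        p0=backproj(T,tc,.05); print(n,l,fit(v,d,.006,[p0[0],p0[1],0]))
E
```

```text
gauge (array([ 0.58984032,  0.00504233, -0.32961338]), np.float64(36.670789124267856))
tray (array([ 0.44780901, -0.34973113, -0.06978295]), np.float64(3.85874415623411))
roll [0.54556701 0.31679676 0.05      ]
plate low (array([0.49411125, 0.03240943, 2.71747624]), np.float64(0.13812832514436657))
plate tall (array([0.49419903, 0.0334185 , 2.69854824]), np.float64(0.17498694409567117))
mat low (array([0.39974384, 0.33832897, 0.37608219]), np.float64(0.2408165038460498))
mat tall (array([0.40120768, 0.3371689 , 0.37236055]), np.float64(0.1520354800759851))
```

```bash
cat >>h.py <<'E'
def yawtool(st):
    x,y,z,w=st["tcp_rot"]; return np.arctan2(2*(x*y+z*w),1-2*(y*y+z*z))-np.pi/2  # angle of tool y (tool down)
def plan(px,py,pz,ya,st=None):
    "slide & dr[2] (fractions) from the current pose to tcp p with tool-y angle ya; assumes tool exactly down"
    from scipy.spatial.transform import Rotation as R
    st=st or r.get_state(); Rm=R.from_quat(st["tcp_rot"])
    d=Rm.inv().apply(np.array([px,py,pz])-st["tool_pos"])
    Yd=np.array([np.cos(ya),np.sin(ya),0]);Zd=np.array([0,0,-1.]);Xd=np.cross(Yd,Zd)
    rv=(Rm.inv()*R.from_matrix(np.c_[Xd,Yd,Zd])).as_rotvec()
    print("slide",np.round(d/.15,3),"dr",np.round(np.degrees(rv)/120,3),"rot deg",np.round(np.degrees(rv),1),"dist",np.round(np.linalg.norm(d),3))
E
python3 - <<'E'
from h import *
T=r.camera_model("top");S=r.camera_model("scene")
t=lambda u,v:np.array([u/2.4+90-.3,v/2.4+80-.3]);s=lambda u,v:np.array([u/2.2+70-.3,v/2.2+90-.3])
gT=[(T,(1,1),t(453,66)),(T,(1,-1),t(528,91)),(T,(-1,-1),t(462,298)),(T,(-1,1),t(381,271))]
gS=[(S,(-1,-1),s(338,208)),(S,(-1,1),s(408,244)),(S,(1,-1),s(190,371)),(S,(1,1),s(266,415))]
yT=[(T,(1,1),t(636,203)),(T,(1,-1),t(746,212)),(T,(-1,-1),t(741,352)),(T,(-1,1),t(629,344))]
yS=[(S,(-1,1),s(200,147)),(S,(1,1),s(135,241)),(S,(1,-1),s(41,207))]
for g in(gT,gS,gT+gS): print("gauge",corners(g,.36,.136,.006,[.5,0,0]))
for g in(yT,yS,yT+yS): print("tray",corners(g,.22,.17,.032,[.5,-.3,0]))
plan(.43,.05,.28,1.15)
E
```

```text
gauge (array([ 0.59315441,  0.00557793, -0.29706897]), np.float64(1.3143540963343412))
gauge (array([ 0.59157875,  0.00745559, -0.29455514]), np.float64(1.2445251104103932))
gauge (array([ 0.59225123,  0.00672316, -0.29547667]), np.float64(1.365175564294475))
tray (array([ 0.44402105, -0.35164037, -0.05749328]), np.float64(0.4872245247011904))
tray (array([ 0.45514878, -0.34365592, -0.09499984]), np.float64(1.803769305661234))
tray (array([ 0.44780901, -0.34973113, -0.06978295]), np.float64(3.85874415623411))
slide [-2.441 -2.794 -0.383] dr [-0.     0.    -0.012] rot deg [-0.   0.  -1.5] dist 0.559
```

Emit:
{"method": "arm_command", "body": {
  "targets": [
    {"slide":[-0.15,-0.15,0],"grip":1},
    {"slide":[-0.35,-0.4,0],"grip":1},
    {"slide":[-0.55,-0.63,0],"grip":1},
    {"slide":[-0.7,-0.8,0],"grip":1},
    {"slide":[-0.8,-0.93,0],"grip":1},
    {"slide":[-0.8,-0.93,0],"grip":1}
  ],
  "grip_force": 15
}}

```text
schema error: expected keys dr, slide, grip
```

Emit:
{"method": "arm_command", "body": {
  "targets": [
    {"slide":[-0.15,-0.15,0],"grip":1},
    {"slide":[-0.35,-0.4,0],"grip":1},
    {"slide":[-0.55,-0.63,0],"grip":1},
    {"slide":[-0.7,-0.8,0],"grip":1},
    {"slide":[-0.8,-0.93,0],"grip":1},
    {"slide":[-0.8,-0.93,0],"grip":1}
  ]
}}

```text
schema error: expected keys dr, slide, grip
```

Emit:
{"method": "arm_command", "body": {
  "targets": [
    {"slide":[-0.15,-0.15,-0.1],"grip":1},
    {"slide":[-0.35,-0.4,-0.2],"grip":1},
    {"slide":[-0.55,-0.63,-0.3],"grip":1},
    {"slide":[-0.7,-0.8,-0.38],"grip":1},
    {"slide":[-0.8,-0.93,-0.38],"grip":1},
    {"slide":[-0.8,-0.93,-0.38],"grip":1},
    {"slide":[-0.8,-0.93,-0.38],"grip":1}
  ]
}}

```text
schema error: expected keys dr, slide, grip
```

Emit:
{"method": "arm_command", "body": {
  "targets": [
    {"dr":[0,0,0],"slide":[-0.15,-0.15,0],"grip":1},
    {"dr":[0,0,0],"slide":[-0.35,-0.4,0],"grip":1},
    {"dr":[0,0,0],"slide":[-0.55,-0.63,0],"grip":1},
    {"dr":[0,0,0],"slide":[-0.7,-0.8,0],"grip":1},
    {"dr":[0,0,0],"slide":[-0.8,-0.93,0],"grip":1},
    {"dr":[0,0,0],"slide":[-0.8,-0.93,0],"grip":1}
  ],
  "grip_force": 15
}}

```text
clock: 1.6
tool_pos: [0.3318, 0.4027, 0.2232]
tcp_rot: [0.225, 0.974, -0.0, 0.001]
contact_force: [0.6, 0.1, 0.2]
gripper_width: 0.0865
finger_force: 0.0
```

Emit:
{"method": "arm_command", "body": {
  "targets": [
    {"dr":[0,0,0],"slide":[-0.15,-0.15,0],"grip":1},
    {"dr":[0,0,0],"slide":[-0.35,-0.4,0],"grip":1},
    {"dr":[0,0,0],"slide":[-0.55,-0.63,0],"grip":1},
    {"dr":[0,0,0],"slide":[-0.7,-0.8,0],"grip":1},
    {"dr":[0,0,0],"slide":[-0.8,-0.93,0],"grip":1},
    {"dr":[0,0,0],"slide":[-0.8,-0.93,0],"grip":1}
  ]
}}

```text
clock: 2.1
tool_pos: [0.3785, 0.2254, 0.223]
tcp_rot: [0.225, 0.974, 0.0, 0.0]
contact_force: [1.3, 0.4, -0.2]
gripper_width: 0.0867
finger_force: 0.0
```

Emit:
{"method": "arm_command", "body": {
  "targets": [
    {"dr":[0,0,0],"slide":[-0.15,-0.15,-0.1],"grip":1},
    {"dr":[0,0,0],"slide":[-0.35,-0.4,-0.2],"grip":1},
    {"dr":[0,0,0],"slide":[-0.55,-0.63,-0.3],"grip":1},
    {"dr":[0,0,0],"slide":[-0.7,-0.8,-0.38],"grip":1},
    {"dr":[0,0,0],"slide":[-0.8,-0.93,-0.38],"grip":1},
    {"dr":[0,0,0],"slide":[-0.8,-0.93,-0.38],"grip":1},
    {"dr":[0,0,0],"slide":[-0.8,-0.93,-0.38],"grip":1}
  ]
}}

```text
clock: 2.68
tool_pos: [0.4253, 0.0521, 0.2802]
tcp_rot: [0.223, 0.975, 0.001, 0.0]
contact_force: [0.5, 1.1, 0.5]
gripper_width: 0.0865
finger_force: 0.0
```

```bash
python3 - <<'E'
from h import *
print(r.get_state()["q"])
m=r.camera_model("wrist");im=r.grab_frame("wrist");cv2.imwrite("pics/w1.png",im[:,:,::-1])
np.save("w1.npy",m["world_to_cam"])
for l in("low","gauge_bar","gauge"):
  print(l,[(round(d["p"],2),d["extent"]) for d in r.trace("wrist",l)])
ds=[d for d in r.trace("wrist","low")]
if ds: print(fit([(m,ds[0]["region"].astype(float))],(.12,.062,.044),.006,[.494,.032,0]))
print(proj(m,box([.494,.0325,-.424],.12,.062,.044,.006)).round().tolist())
print(proj(m,box([.592,.0065,-.295],.36,.136,0,.006))[:4].round().tolist())
E
```

```text
[-0.76665402 -0.20310068  0.46846508  1.89301258  0.09130208  1.4293295
  0.80130142]
low [(0.9, [241.6, 167.9, 47.6, 80.6]), (0.72, [45.4, 110.0, 80.1, 87.7]), (0.64, [1.0, 130.9, 30.4, 53.1])]
gauge_bar [(0.75, [234.0, 282.6, 41.8, 10.5]), (0.58, [244.7, 168.0, 43.5, 78.7])]
gauge [(0.69, [216.3, 147.6, 104.4, 163.1]), (0.68, [244.4, 168.2, 43.6, 81.8])]
(array([0.49233703, 0.03294812, 2.71797224]), np.float64(0.02836049318612921))
[[243.0, 166.0], [283.0, 165.0], [246.0, 236.0], [283.0, 236.0], [242.0, 172.0], [286.0, 171.0], [245.0, 249.0], [285.0, 248.0]]
[[215.0, 160.0], [303.0, 147.0], [252.0, 346.0], [323.0, 337.0]]
```

View pics/w1.png

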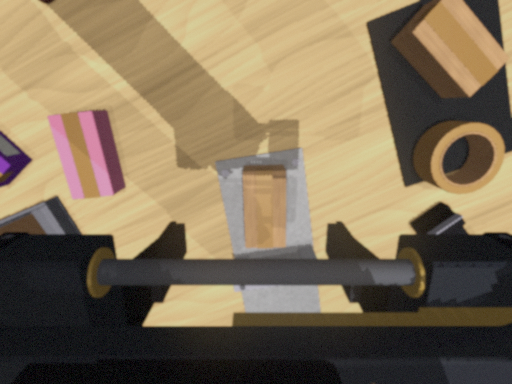

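```bash
python3 -c "
from h import *
plan(.4506,.0519,.08,1.147);plan(.4506,.0519,.0135,1.147)"
```

```text
slide [-0.166  0.061  1.328] dr [-0.   -0.   -0.01] rot deg [-0.  -0.  -1.2] dist 0.201
slide [-0.166  0.061  1.772] dr [-0.   -0.   -0.01] rot deg [-0.  -0.  -1.2] dist 0.267
```

Emit:
{"method": "arm_command", "body": {
  "targets": [
    {"dr":[0,0,-0.01],"slide":[-0.166,0.061,0.2],"grip":1},
    {"dr":[0,0,-0.01],"slide":[-0.166,0.061,0.45],"grip":1},
    {"dr":[0,0,-0.01],"slide":[-0.166,0.061,0.7],"grip":1},
    {"dr":[0,0,-0.01],"slide":[-0.166,0.061,0.9],"grip":1},
    {"dr":[0,0,-0.01],"slide":[-0.166,0.061,1],"grip":1},
    {"dr":[0,0,-0.01],"slide":[-0.166,0.061,1],"grip":1},
    {"dr":[0,0,-0.01],"slide":[-0.166,0.061,1],"grip":1}
  ]
}}

```text
clock: 3.52
tool_pos: [0.4506, 0.0512, 0.1293]
tcp_rot: [0.211, 0.978, -0.001, -0.001]
contact_force: [0.2, -0.1, 0.8]
gripper_width: 0.0867
finger_force: 0.0
```

```bash
python3 -c "
from h import *
m=r.camera_model('wrist');r.grab_frame('wrist')
for d in r.trace('wrist','low'): print(d['p'],d['extent'])
d=r.trace('wrist','low')[0];print(fit([(m,d['region'].astype(float))],(.12,.062,.044),.006,[.494,.032,0]))
plan(.4506,.0519,.0135,1.147)"
```

```text
0.81 [224.3, 172.8, 70.9, 127.2]
0.75 [0.0, 78.8, 53.3, 137.0]
(array([0.49243289, 0.03334093, 2.71873038]), np.float64(0.20885417119063954))
slide [ 0.012 -0.002  0.784] dr [ 0.001  0.001 -0.001] rot deg [ 0.1  0.1 -0.1] dist 0.118
```

Emit:
{"method": "arm_command", "body": {
  "targets": [
    {"dr":[0,0,0],"slide":[0,0,0.15],"grip":1},
    {"dr":[0,0,0],"slide":[0,0,0.32],"grip":1},
    {"dr":[0,0,0],"slide":[0.01,0,0.48],"grip":1},
    {"dr":[0,0,0],"slide":[0.01,0,0.6],"grip":1},
    {"dr":[0,0,0],"slide":[0.01,0,0.7],"grip":1},
    {"dr":[0,0,0],"slide":[0.01,0,0.76],"grip":1},
    {"dr":[0,0,0],"slide":[0.01,0,0.78],"grip":1},
    {"dr":[0,0,0],"slide":[0.01,0,0.78],"grip":1}
  ]
}}

```text
clock: 4.33
tool_pos: [0.4501, 0.0515, 0.0129]
tcp_rot: [0.211, 0.977, 0.0, 0.0]
contact_force: [0.2, -0.0, -0.3]
gripper_width: 0.0867
finger_force: 0.0
```

Emit:
{"method": "arm_command", "body": {
  "targets": [
    {"dr":[0,0,0],"slide":[0,0,0],"grip":0.8},
    {"dr":[0,0,0],"slide":[0,0,0],"grip":0.75},
    {"dr":[0,0,0],"slide":[0,0,0],"grip":0.7},
    {"dr":[0,0,0],"slide":[0,0,0],"grip":0.6},
    {"dr":[0,0,0],"slide":[0,0,0],"grip":0.6},
    {"dr":[0,0,0],"slide":[0,0,0],"grip":0.6},
    {"dr":[0,0,0],"slide":[0,0,0],"grip":0.6}
  ],
  "grip_force": 12
}}

```text
clock: 4.92
tool_pos: [0.4501, 0.0515, 0.013]
tcp_rot: [0.211, 0.977, 0.0, 0.0]
contact_force: [-1.1, 0.6, 6.9]
gripper_width: 0.0617
finger_force: 12.0
```

```bash
python3 -c "
from h import *
st=r.get_state();print(st['tool_pos'],yawtool(st),st['contact_force'],st['finger_force'])
yl=-.295;e=np.array([np.cos(yl),np.sin(yl)]);n=np.array([-e[1],e[0]]);g=np.array([.592,.0065])
print((st['tool_pos'][:2]-g)@e,(st['tool_pos'][:2]-g)@n)
for x in(-.14,-.09,-.06,-.032):
  p=g+x*e; plan(p[0],p[1],.0135,yl+np.pi/2)"
```

```text
[0.45006384 0.05154028 0.01299624] 1.1449901030177503 [-1.08916636  0.61631158  6.86539482] 11.959574674601754
-0.14889982745421074 0.0018281342449361637
slide [-0.06  -0.004 -0.003] dr [ 0.     0.    -0.062] rot deg [ 0.   0.  -7.5] dist 0.009
slide [-0.391  0.039 -0.003] dr [ 0.     0.    -0.062] rot deg [ 0.   0.  -7.5] dist 0.059
slide [-0.589  0.065 -0.003] dr [ 0.     0.    -0.062] rot deg [ 0.   0.  -7.5] dist 0.089
slide [-0.774  0.09  -0.003] dr [ 0.     0.    -0.062] rot deg [ 0.   0.  -7.5] dist 0.117
```

Emit:
{"method": "arm_command", "body": {
  "targets": [
    {"dr":[0,0,-0.02],"slide":[-0.02,0,0],"grip":0.6},
    {"dr":[0,0,-0.04],"slide":[-0.04,0,0],"grip":0.6},
    {"dr":[0,0,-0.062],"slide":[-0.06,-0.004,0],"grip":0.6},
    {"dr":[0,0,-0.062],"slide":[-0.1,0,0],"grip":0.6},
    {"dr":[0,0,-0.062],"slide":[-0.15,0.007,0],"grip":0.6},
    {"dr":[0,0,-0.062],"slide":[-0.2,0.014,0],"grip":0.6},
    {"dr":[0,0,-0.062],"slide":[-0.25,0.02,0],"grip":0.6},
    {"dr":[0,0,-0.062],"slide":[-0.3,0.027,0],"grip":0.6},
    {"dr":[0,0,-0.062],"slide":[-0.35,0.034,0],"grip":0.6},
    {"dr":[0,0,-0.062],"slide":[-0.39,0.039,0],"grip":0.6},
    {"dr":[0,0,-0.062],"slide":[-0.39,0.039,0],"grip":0.6}
  ]
}}

```text
clock: 5.83
tool_pos: [0.5064, 0.0324, 0.0129]
tcp_rot: [0.148, 0.989, 0.0, 0.0]
contact_force: [2.3, 1.1, 5.3]
gripper_width: 0.062
finger_force: 12.0
```

```bash
python3 -c "
from h import *
st=r.get_state();print(st['tool_pos'],yawtool(st),st['contact_force'],st['finger_force'])
yl=-.295;e=np.array([np.cos(yl),np.sin(yl)]);n=np.array([-e[1],e[0]]);g=np.array([.592,.0065])
for x in(-.06,-.032):
  p=g+x*e; plan(p[0],p[1],.0130,yl+np.pi/2)
a=r.grab_frame('scene')[:,:,::-1];cv2.imwrite('pics/s2.png',cv2.resize(a[140:300,130:300],None,fx=4,fy=3.7,interpolation=cv2.INTER_CUBIC))"
```

```text
[0.50640381 0.03240161 0.01289223] 1.2746526312333977 [2.32929825 1.13494704 5.32773694] 11.981352857983438
slide [-0.196  0.001 -0.001] dr [ 0.     0.    -0.001] rot deg [ 0.   0.  -0.1] dist 0.029
slide [-0.383  0.001 -0.   ] dr [ 0.     0.    -0.001] rot deg [ 0.   0.  -0.1] dist 0.057
```

View pics/s2.png

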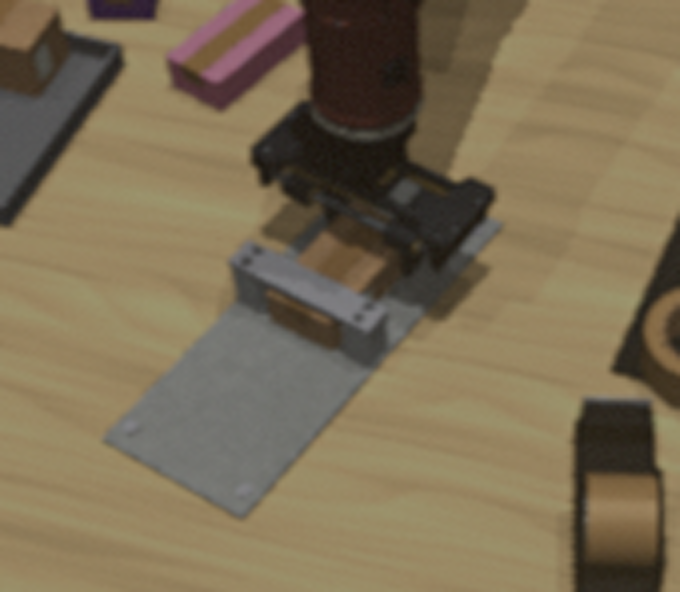

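The carton's front face (about 305,318 in the crop) shows under the bar, centred between the two blocks. I'll push on.

Emit:
{"method": "arm_command", "body": {
  "targets": [
    {"dr":[0,0,0],"slide":[-0.04,0,0],"grip":0.6},
    {"dr":[0,0,0],"slide":[-0.09,0,0],"grip":0.6},
    {"dr":[0,0,0],"slide":[-0.14,0,0],"grip":0.6},
    {"dr":[0,0,0],"slide":[-0.19,0,0],"grip":0.6},
    {"dr":[0,0,0],"slide":[-0.24,0,0],"grip":0.6},
    {"dr":[0,0,0],"slide":[-0.29,0,0],"grip":0.6},
    {"dr":[0,0,0],"slide":[-0.34,0,0],"grip":0.6},
    {"dr":[0,0,0],"slide":[-0.38,0,0],"grip":0.6},
    {"dr":[0,0,0],"slide":[-0.38,0,0],"grip":0.6},
    {"dr":[0,0,0],"slide":[-0.38,0,0],"grip":0.6}
  ]
}}

```text
clock: 6.72
tool_pos: [0.5604, 0.0157, 0.0127]
tcp_rot: [0.148, 0.989, -0.0, 0.001]
contact_force: [2.2, -0.6, 1.6]
gripper_width: 0.0622
finger_force: 12.0
```

Emit:
{"method": "arm_command", "body": {
  "targets": [
    {"dr":[0,0,0],"slide":[0,0,0],"grip":0.8},
    {"dr":[0,0,0],"slide":[0,0,0],"grip":0.9},
    {"dr":[0,0,0],"slide":[0,0,0],"grip":0.9},
    {"dr":[0,0,0],"slide":[0.02,0,-0.1],"grip":0.95},
    {"dr":[0,0,0],"slide":[0.05,0,-0.25],"grip":1},
    {"dr":[0,0,0],"slide":[0.05,0,-0.5],"grip":1},
    {"dr":[0,0,0],"slide":[0.05,0,-0.75],"grip":1},
    {"dr":[0,0,0],"slide":[0.05,0,-1],"grip":1},
    {"dr":[0,0,0],"slide":[0.05,0,-1],"grip":1}
  ]
}}

```text
clock: 7.47
tool_pos: [0.556, 0.0179, 0.1696]
tcp_rot: [0.148, 0.989, 0.002, 0.004]
contact_force: [2.1, 0.7, 0.6]
gripper_width: 0.0867
finger_force: 0.0
```

```bash
python3 -c "
from h import *
st=r.get_state();print(st['tool_pos'],yawtool(st),st['contact_force'],st['finger_force'],st['gripper_width'],st['q'])
yl=-.295;e=np.array([np.cos(yl),np.sin(yl)]);n=np.array([-e[1],e[0]]);g=np.array([.592,.0065])
for x,z in((.057,.163),(.057,.013)):
  p=g+x*e; plan(p[0],p[1],z,yl+np.pi/2)
m=r.camera_model('wrist');r.grab_frame('wrist')
for l in ('low','gauge_bar'):
  for d in r.trace('wrist',l): print(l,d['p'],d['extent'])
p=g+.014*e;uv=proj(m,box([p[0],p[1],yl],.12,.062,.044,.006));print(uv.min(0),uv.max(0))
a=r.grab_frame('scene')[:,:,::-1];cv2.imwrite('pics/s3.png',cv2.resize(a[140:300,130:300],None,fx=3,fy=3,interpolation=cv2.INTER_CUBIC))"
```

```text
[0.55599464 0.01791701 0.16961289] 1.2742092653247359 [2.09713112 0.67470674 0.55390928] 0.0 0.08673130826118279 [-0.62980223  0.18405166  0.58612004  1.79940455 -0.11174922  1.18119334
  1.26436632]
slide [-0.631 -0.002  0.049] dr [ 0.002  0.004 -0.001] rot deg [ 0.3  0.5 -0.1] dist 0.095
slide [-0.623 -0.007  1.049] dr [ 0.002  0.004 -0.001] rot deg [ 0.3  0.5 -0.1] dist 0.183
low 0.63 [0.9, 0.9, 50.3, 61.4]
gauge_bar 0.7 [186.3, 209.4, 138.1, 32.1]
[224.7397991  167.95489502] [285.9787765  280.01089693]
```

View pics/s3.png

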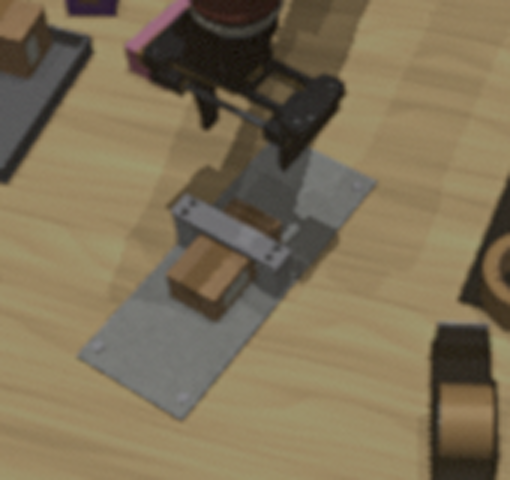

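Emit:
{"method": "arm_command", "body": {
  "targets": [
    {"dr":[0,0,0],"slide":[-0.15,0,0],"grip":1},
    {"dr":[0,0,0],"slide":[-0.35,0,0],"grip":1},
    {"dr":[0,0,0],"slide":[-0.55,0,0.05],"grip":1},
    {"dr":[0,0,0],"slide":[-0.63,0,0.1],"grip":1},
    {"dr":[0,0,0],"slide":[-0.63,0,0.3],"grip":1},
    {"dr":[0,0,0],"slide":[-0.63,0,0.5],"grip":1},
    {"dr":[0,0,0],"slide":[-0.63,0,0.7],"grip":1},
    {"dr":[0,0,0],"slide":[-0.63,0,0.85],"grip":1},
    {"dr":[0,0,0],"slide":[-0.63,0,0.95],"grip":1},
    {"dr":[0,0,0],"slide":[-0.63,0,1],"grip":1},
    {"dr":[0,0,0],"slide":[-0.63,0,1],"grip":1},
    {"dr":[0,0,0],"slide":[-0.63,0,1],"grip":1}
  ]
}}

```text
clock: 8.67
tool_pos: [0.6427, -0.0098, 0.0121]
tcp_rot: [0.148, 0.989, -0.0, -0.001]
contact_force: [0.4, 0.3, 0.5]
gripper_width: 0.0872
finger_force: 0.0
```

Emit:
{"method": "arm_command", "body": {
  "targets": [
    {"dr":[0,0,0],"slide":[0,0,0],"grip":0.8},
    {"dr":[0,0,0],"slide":[0,0,0],"grip":0.75},
    {"dr":[0,0,0],"slide":[0,0,0],"grip":0.7},
    {"dr":[0,0,0],"slide":[0,0,0],"grip":0.6},
    {"dr":[0,0,0],"slide":[0,0,0],"grip":0.6},
    {"dr":[0,0,0],"slide":[0,0,0],"grip":0.6}
  ],
  "grip_force": 12
}}

```text
clock: 9.17
tool_pos: [0.6435, -0.0094, 0.0131]
tcp_rot: [0.147, 0.989, 0.0, 0.0]
contact_force: [-1.1, 0.8, 3.6]
gripper_width: 0.0616
finger_force: 12.0
```

```bash
python3 -c "
from h import *
st=r.get_state();print(st['tool_pos'],yawtool(st),st['contact_force'],st['finger_force'],st['gripper_width'])
yl=-.295;e=np.array([np.cos(yl),np.sin(yl)]);n=np.array([-e[1],e[0]]);g=np.array([.592,.0065])
print((st['tool_pos'][:2]-g)@e,(st['tool_pos'][:2]-g)@n)
p=g+.143*e; plan(p[0],p[1],.0130,yl+np.pi/2)"
```

```text
[ 0.64345358 -0.00944089  0.01311555] 1.2748526861700489 [-1.14573437  0.83942008  3.62888888] 11.996965587565143 0.06162098409396247
0.05386555049827456 -0.0002926658606715645
slide [-0.594  0.003  0.001] dr [ 0.  0. -0.] rot deg [ 0.   0.  -0.1] dist 0.089
```

Emit:
{"method": "arm_command", "body": {
  "targets": [
    {"dr":[0,0,0],"slide":[-0.04,0,0],"grip":0.6},
    {"dr":[0,0,0],"slide":[-0.1,0,0],"grip":0.6},
    {"dr":[0,0,0],"slide":[-0.16,0,0],"grip":0.6},
    {"dr":[0,0,0],"slide":[-0.22,0,0],"grip":0.6},
    {"dr":[0,0,0],"slide":[-0.28,0,0],"grip":0.6},
    {"dr":[0,0,0],"slide":[-0.34,0,0],"grip":0.6},
    {"dr":[0,0,0],"slide":[-0.4,0,0],"grip":0.6},
    {"dr":[0,0,0],"slide":[-0.46,0,0],"grip":0.6},
    {"dr":[0,0,0],"slide":[-0.52,0,0],"grip":0.6},
    {"dr":[0,0,0],"slide":[-0.58,0,0],"grip":0.6},
    {"dr":[0,0,0],"slide":[-0.62,0,0],"grip":0.6},
    {"dr":[0,0,0],"slide":[-0.62,0,0],"grip":0.6}
  ]
}}

```text
clock: 10.17
tool_pos: [0.7334, -0.037, 0.0131]
tcp_rot: [0.148, 0.989, 0.0, 0.001]
contact_force: [3.2, -1.2, 2.5]
gripper_width: 0.0617
finger_force: 12.0
```

Emit:
{"method": "arm_command", "body": {
  "targets": [
    {"dr":[0,0,0],"slide":[0,0,0],"grip":0.8},
    {"dr":[0,0,0],"slide":[0,0,0],"grip":0.9},
    {"dr":[0,0,0],"slide":[0,0,0],"grip":0.95},
    {"dr":[0,0,0],"slide":[0,0,-0.1],"grip":0.95},
    {"dr":[0,0,0],"slide":[0,0,-0.25],"grip":1},
    {"dr":[0,0,0],"slide":[0,0,-0.5],"grip":1},
    {"dr":[0,0,0],"slide":[0,0,-0.75],"grip":1},
    {"dr":[0,0,0],"slide":[0,0,-1],"grip":1},
    {"dr":[0,0,0],"slide":[0,0,-1],"grip":1},
    {"dr":[0,0,0],"slide":[0,0,-1],"grip":1}
  ]
}}

```text
clock: 11.0
tool_pos: [0.7336, -0.037, 0.167]
tcp_rot: [0.148, 0.989, 0.001, 0.003]
contact_force: [-0.3, -0.9, 0.4]
gripper_width: 0.0871
finger_force: 0.0
```

```bash
python3 -c "
from h import *
st=r.get_state();print(st['tool_pos'],yawtool(st),st['contact_force'])
yl=-.295;e=np.array([np.cos(yl),np.sin(yl)]);n=np.array([-e[1],e[0]]);g=np.array([.592,.0065])
r.grab_frame('wrist');r.grab_frame('scene');r.grab_frame('top')
p=g+.105*e
for c in ('scene','wrist','top'):
  m=r.camera_model(c);uv=proj(m,box([p[0],p[1],yl],.12,.062,.044,.006));print(c,uv.min(0),uv.max(0)-uv.min(0))
  for d in r.trace(c,'low'): print(c,d['p'],d['extent'])
plan(.36,.24,.25,1.943)"
```

```text
[ 0.73355314 -0.03704825  0.16701434] 1.274674622399627 [-0.28101188 -0.94824926  0.41555593]
scene [165.74921565 224.88987717] [41.57222717 45.00058012]
scene 0.74 [164.6, 229.6, 42.8, 42.9]
wrist [222.60055048  80.6089221 ] [ 69.33516878 126.44809673]
wrist 0.89 [220.2, 78.4, 69.0, 128.9]
wrist 0.59 [0.0, 184.5, 83.9, 50.5]
top [275.61630855 108.97509924] [26.26346508 37.4501494 ]
top 0.82 [314.7, 211.7, 23.4, 38.8]
top 0.81 [352.5, 236.9, 28.4, 35.8]
slide [ 2.907  1.04  -0.586] dr [ 0.    -0.001 -0.319] rot deg [  0.   -0.1 -38.3] dist 0.471
```

Emit:
{"method": "arm_command", "body": {
  "targets": [
    {"dr":[0,0,0],"slide":[0.12,0.07,-0.15],"grip":1},
    {"dr":[0,0,0],"slide":[0.35,0.2,-0.4],"grip":1},
    {"dr":[0,0,0],"slide":[0.6,0.35,-0.6],"grip":1},
    {"dr":[0,0,0],"slide":[0.8,0.45,-0.65],"grip":1},
    {"dr":[0,0,0],"slide":[1,0.55,-0.65],"grip":1},
    {"dr":[0,0,0],"slide":[1,0.55,-0.65],"grip":1}
  ]
}}

```text
clock: 11.8
tool_pos: [0.6096, 0.0924, 0.2613]
tcp_rot: [0.144, 0.99, 0.002, -0.0]
contact_force: [0.3, 1.3, -0.6]
gripper_width: 0.0871
finger_force: 0.0
```

Emit:
{"method": "arm_command", "body": {
  "targets": [
    {"dr":[0,0,0],"slide":[0.2,0.12,0],"grip":1},
    {"dr":[0,0,0],"slide":[0.4,0.25,0],"grip":1},
    {"dr":[0,0,0],"slide":[0.6,0.35,0],"grip":1},
    {"dr":[0,0,0],"slide":[0.8,0.45,0],"grip":1},
    {"dr":[0,0,0],"slide":[1,0.55,0],"grip":1},
    {"dr":[0,0,0],"slide":[1,0.55,0],"grip":1}
  ]
}}

```text
clock: 12.3
tool_pos: [0.4886, 0.2144, 0.2594]
tcp_rot: [0.143, 0.99, 0.001, -0.002]
contact_force: [0.4, 0.8, 0.1]
gripper_width: 0.087
finger_force: 0.0
```

```bash
python3 -c "
from h import *
st=r.get_state();print(st['tool_pos'],st['q'])
plan(.36,.32,.27,1.943)"
```

```text
[0.48857478 0.21435136 0.25941111] [-0.92872736  0.07207753  0.46204202  1.71123663 -0.03556019  1.36785753
  0.82250534]
slide [ 1.022  0.432 -0.067] dr [ 0.001 -0.001 -0.315] rot deg [  0.1  -0.2 -37.8] dist 0.167
```

Emit:
{"method": "arm_command", "body": {
  "targets": [
    {"dr":[0,0,-0.05],"slide":[0.15,0.06,0],"grip":1},
    {"dr":[0,0,-0.1],"slide":[0.35,0.15,0],"grip":1},
    {"dr":[0,0,-0.15],"slide":[0.55,0.22,0],"grip":1},
    {"dr":[0,0,-0.2],"slide":[0.75,0.3,0],"grip":1},
    {"dr":[0,0,-0.25],"slide":[0.9,0.38,0],"grip":1},
    {"dr":[0,0,-0.29],"slide":[1,0.43,0],"grip":1},
    {"dr":[0,0,-0.315],"slide":[1,0.43,0],"grip":1},
    {"dr":[0,0,-0.315],"slide":[1,0.43,0],"grip":1},
    {"dr":[0,0,-0.315],"slide":[1,0.43,0],"grip":1}
  ]
}}

```text
clock: 13.05
tool_pos: [0.3688, 0.3137, 0.2596]
tcp_rot: [-0.18, 0.984, -0.0, -0.0]
contact_force: [0.2, 0.6, -0.5]
gripper_width: 0.0871
finger_force: 0.0
```

```bash
python3 -c "
from h import *
m=r.camera_model('wrist');im=r.grab_frame('wrist')[:,:,::-1];cv2.imwrite('pics/w2.png',im)
ds=r.trace('wrist','tall')
for d in ds: print(d['p'],d['extent'])
for l,q in(('tall',(.112,.06,.058)),('low',(.12,.062,.044))):
  p,f=fit([(m,ds[0]['region'].astype(float))],q,.006,[.401,.337,0]);print(l,p,f)
for d in r.trace('wrist','tape_roll_mid'):
  x,y,w,h=d['extent'];print(d['p'],d['extent'],backproj(m,(x+w/2,y+h/2),.04))
st=r.get_state();print(st['tool_pos'],yawtool(st))"
```

```text
0.82 [245.1, 150.6, 46.3, 85.8]
0.81 [275.7, 9.4, 105.4, 66.4]
0.6 [390.5, 132.7, 108.6, 96.7]
tall [0.3990424  0.33793173 3.55308959] 0.03826462000937958
low [0.40243929 0.33941093 3.54012271] 0.0467063734718739
0.6 [184.6, 238.3, 60.0, 71.3] [0.54691597 0.31414109 0.04      ]
[0.3691995  0.31346556 0.25986042] -4.351681349801311
```

View pics/w2.png

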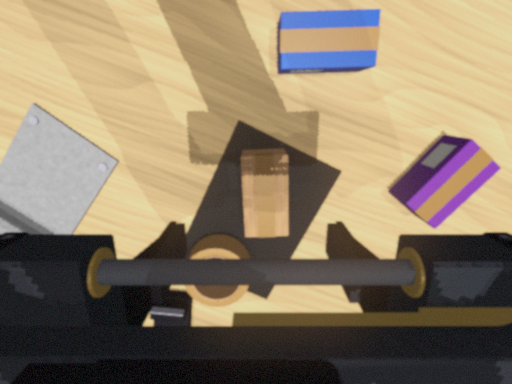

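```bash
python3 -c "
from h import *
plan(.399,.338,.11,1.982);plan(.399,.338,.018,1.982)"
```

```text
slide [-0.244  0.083  0.999] dr [-0.    -0.    -0.024] rot deg [-0.  -0.  -2.9] dist 0.155
slide [-0.244  0.083  1.612] dr [-0.    -0.    -0.024] rot deg [-0.  -0.  -2.9] dist 0.245
```

Emit:
{"method": "arm_command", "body": {
  "targets": [
    {"dr":[0,0,-0.01],"slide":[-0.1,0.03,0.12],"grip":1},
    {"dr":[0,0,-0.024],"slide":[-0.244,0.083,0.35],"grip":1},
    {"dr":[0,0,-0.024],"slide":[-0.244,0.083,0.6],"grip":1},
    {"dr":[0,0,-0.024],"slide":[-0.244,0.083,0.8],"grip":1},
    {"dr":[0,0,-0.024],"slide":[-0.244,0.083,0.95],"grip":1},
    {"dr":[0,0,-0.024],"slide":[-0.244,0.083,1],"grip":1},
    {"dr":[0,0,-0.024],"slide":[-0.244,0.083,1],"grip":1},
    {"dr":[0,0,-0.024],"slide":[-0.244,0.083,1],"grip":1}
  ]
}}

```text
clock: 13.87
tool_pos: [0.399, 0.3388, 0.111]
tcp_rot: [-0.205, 0.979, 0.0, 0.0]
contact_force: [0.2, 0.7, -0.1]
gripper_width: 0.0872
finger_force: 0.0
```

```bash
python3 -c "
from h import *
m=r.camera_model('wrist');r.grab_frame('wrist')
ds=r.trace('wrist','tall')
for d in ds: print(d['p'],d['extent'])
uv=proj(m,box([.399,.338,.411],.112,.06,.058,.006));print(uv.min(0),uv.max(0)-uv.min(0))
plan(.399,.338,.018,1.982)"
```

```text
0.74 [215.2, 130.9, 80.0, 129.3]
0.58 [442.0, 147.1, 70.0, 91.3]
[213.30000752 131.65251135] [ 83.04318375 142.8921604 ]
slide [ 0.008 -0.009  0.626] dr [0.001 0.001 0.001] rot deg [0.1 0.1 0.1] dist 0.094
```

Pose confirmed; descend and grip.

Emit:
{"method": "arm_command", "body": {
  "targets": [
    {"dr":[0,0,0],"slide":[0,0,0.12],"grip":1},
    {"dr":[0,0,0],"slide":[0,-0.005,0.25],"grip":1},
    {"dr":[0,0,0],"slide":[0,-0.005,0.38],"grip":1},
    {"dr":[0,0,0],"slide":[0,-0.005,0.5],"grip":1},
    {"dr":[0,0,0],"slide":[0,-0.005,0.58],"grip":1},
    {"dr":[0,0,0],"slide":[0,-0.005,0.62],"grip":1},
    {"dr":[0,0,0],"slide":[0,-0.005,0.62],"grip":1},
    {"dr":[0,0,0],"slide":[0,-0.005,0.62],"grip":0.8},
    {"dr":[0,0,0],"slide":[0,-0.005,0.62],"grip":0.75},
    {"dr":[0,0,0],"slide":[0,-0.005,0.62],"grip":0.7},
    {"dr":[0,0,0],"slide":[0,-0.005,0.62],"grip":0.6},
    {"dr":[0,0,0],"slide":[0,-0.005,0.62],"grip":0.6}
  ],
  "grip_force": 15
}}

```text
clock: 14.97
tool_pos: [0.3989, 0.3383, 0.0176]
tcp_rot: [-0.205, 0.979, 0.0, 0.0]
contact_force: [-0.4, 0.8, 0.1]
gripper_width: 0.0616
finger_force: 0.0
```

Emit:
{"method": "arm_command", "body": {
  "targets": [
    {"dr":[0,0,0],"slide":[0,0,0],"grip":0.6},
    {"dr":[0,0,0],"slide":[0,0,0],"grip":0.6},
    {"dr":[0,0,0],"slide":[0,0,0],"grip":0.6},
    {"dr":[0,0,0],"slide":[0,0,-0.04],"grip":0.6},
    {"dr":[0,0,0],"slide":[0,0,-0.1],"grip":0.6},
    {"dr":[0,0,0],"slide":[0,0,-0.2],"grip":0.6},
    {"dr":[0,0,0],"slide":[0,0,-0.2],"grip":0.6},
    {"dr":[0,0,0],"slide":[0,0,-0.2],"grip":0.6}
  ],
  "grip_force": 22
}}

```text
clock: 15.63
tool_pos: [0.399, 0.3385, 0.0477]
tcp_rot: [-0.206, 0.979, 0.001, 0.001]
contact_force: [0.2, 0.4, -4.4]
gripper_width: 0.0599
finger_force: 22.0
```

```bash
python3 -c "
from h import *
st=r.get_state();print(st['contact_force'],st['ft_torque'],st['gripper_width'],st['q'])
t=np.array([.446,-.35]);y=-.06;p=t+.037*np.array([np.cos(y),np.sin(y)]);print(p)
plan(p[0],p[1],.15,y+np.pi/2)"
```

```text
[ 0.15745027  0.36386997 -4.38680184] [ 0.05146134  0.03751303 -0.00555706] 0.059893444258205676 [-1.05848972  0.24771902  0.3043505   1.97871078 -0.09237698  0.92668934
  1.27737368]
[ 0.48293342 -0.35221867]
slide [ 1.339 -4.44  -0.687] dr [0.001 0.001 0.226] rot deg [ 0.1  0.1 27.2] dist 0.703
```

Emit:
{"method": "arm_command", "body": {
  "targets": [
    {"dr":[0,0,0],"slide":[0,0,-0.15],"grip":0.6},
    {"dr":[0,0,0],"slide":[0,-0.05,-0.35],"grip":0.6},
    {"dr":[0,0,0],"slide":[-0.03,-0.2,-0.55],"grip":0.6},
    {"dr":[0,0,0],"slide":[-0.05,-0.35,-0.68],"grip":0.6},
    {"dr":[0,0,0],"slide":[-0.07,-0.5,-0.68],"grip":0.6},
    {"dr":[0,0,0],"slide":[-0.09,-0.65,-0.68],"grip":0.6},
    {"dr":[0,0,0],"slide":[-0.1,-0.77,-0.68],"grip":0.6}
  ]
}}

```text
clock: 16.22
tool_pos: [0.4595, 0.2366, 0.1487]
tcp_rot: [-0.205, 0.979, -0.0, -0.0]
contact_force: [-0.5, -0.4, -5.3]
gripper_width: 0.0599
finger_force: 22.0
```

Emit:
{"method": "arm_command", "body": {
  "targets": [
    {"dr":[0,0,0],"slide":[0.07,-0.15,0],"grip":0.6},
    {"dr":[0,0,0],"slide":[0.13,-0.31,0],"grip":0.6},
    {"dr":[0,0,0],"slide":[0.2,-0.46,0],"grip":0.6},
    {"dr":[0,0,0],"slide":[0.27,-0.61,0],"grip":0.6},
    {"dr":[0,0,0],"slide":[0.33,-0.77,0],"grip":0.6},
    {"dr":[0,0,0],"slide":[0.4,-0.92,0],"grip":0.6}
  ]
}}

```text
clock: 16.72
tool_pos: [0.4589, 0.0865, 0.1482]
tcp_rot: [-0.206, 0.979, -0.0, -0.001]
contact_force: [0.8, -0.3, -4.4]
gripper_width: 0.0599
finger_force: 22.0
```

Emit:
{"method": "arm_command", "body": {
  "targets": [
    {"dr":[0,0,0],"slide":[0.07,-0.15,0],"grip":0.6},
    {"dr":[0,0,0],"slide":[0.13,-0.31,0],"grip":0.6},
    {"dr":[0,0,0],"slide":[0.2,-0.46,0],"grip":0.6},
    {"dr":[0,0,0],"slide":[0.27,-0.61,0],"grip":0.6},
    {"dr":[0,0,0],"slide":[0.33,-0.77,0],"grip":0.6},
    {"dr":[0,0,0],"slide":[0.4,-0.92,0],"grip":0.6}
  ]
}}

```text
clock: 17.22
tool_pos: [0.4595, -0.0638, 0.1484]
tcp_rot: [-0.206, 0.979, 0.0, -0.0]
contact_force: [0.7, 0.4, -5.2]
gripper_width: 0.0601
finger_force: 22.0
```

Emit:
{"method": "arm_command", "body": {
  "targets": [
    {"dr":[0,0,0],"slide":[0.07,-0.15,0],"grip":0.6},
    {"dr":[0,0,0],"slide":[0.13,-0.31,0],"grip":0.6},
    {"dr":[0,0,0],"slide":[0.2,-0.46,0],"grip":0.6},
    {"dr":[0,0,0],"slide":[0.27,-0.61,0],"grip":0.6},
    {"dr":[0,0,0],"slide":[0.33,-0.77,0],"grip":0.6},
    {"dr":[0,0,0],"slide":[0.4,-0.92,0],"grip":0.6},
    {"dr":[0,0,0],"slide":[0.4,-0.92,0],"grip":0.6},
    {"dr":[0,0,0],"slide":[0.4,-0.92,0],"grip":0.6}
  ]
}}

```text
clock: 17.88
tool_pos: [0.4597, -0.2144, 0.1484]
tcp_rot: [-0.204, 0.979, -0.0, -0.001]
contact_force: [0.9, -0.0, -4.8]
gripper_width: 0.0601
finger_force: 22.0
```

```bash
python3 -c "
from h import *
st=r.get_state();print(st['tool_pos'],st['contact_force'],st['gripper_width'],st['q'])
plan(.483,-.352,.15,-.06+np.pi/2)
T=r.camera_model('top');W=r.camera_model('wrist');r.grab_frame('wrist');r.grab_frame('top')
for c,m in(('top',T),('wrist',W)):
  for d in r.trace(c,'tray'): print(c,d['p'],d['extent'])
  uv=proj(m,box([.446,-.35,-.06],.22,.17,.032,0));print(uv.min(0),uv.max(0)-uv.min(0))
a=r.grab_frame('wrist')[:,:,::-1];cv2.imwrite('pics/w3.png',a)"
```

```text
[ 0.45969347 -0.2144052   0.14836119] [ 0.85711828 -0.01753922 -4.80518325] 0.060078656686142616 [-0.4484254   0.11185224  0.85924505  1.93600458 -0.09210712  1.13502607
  2.42834945]
slide [ 0.224 -0.903 -0.011] dr [-0.    -0.001  0.225] rot deg [-0.  -0.1 27. ] dist 0.14
top 0.68 [249.1, 107.0, 62.4, 100.6]
top 0.65 [382.4, 188.3, 18.0, 37.5]
[349.36002562 163.46978599] [50.39525848 63.34630936]
wrist 0.71 [8.1, 0.0, 250.0, 244.5]
[ 12.09323098 -54.16149836] [251.37739574 303.86484792]
```

View pics/w3.png

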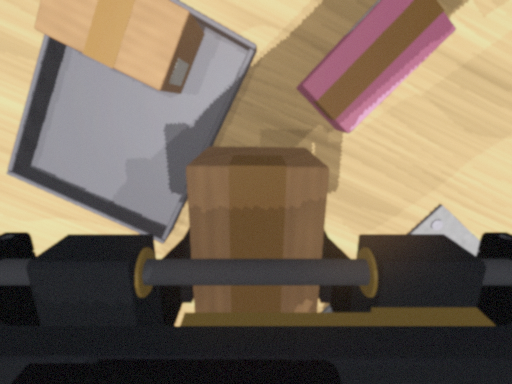

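```bash
python3 -c "
from h import *
m=r.camera_model('wrist')
print(corners([(m,(1,1),np.array([163,241.])),(m,(1,-1),np.array([10,172.])),(m,(-1,1),np.array([255,47.]))],.22,.17,.032,[.446,-.35,-.06]))"
```

```text
(array([ 0.44419064, -0.35433413, -0.06239112]), np.float64(4.676613460665607))
```

Emit:
{"method": "arm_command", "body": {
  "targets": [
    {"dr":[0,0,0.04],"slide":[0,-0.05,0],"grip":0.6},
    {"dr":[0,0,0.09],"slide":[0.02,-0.1,0],"grip":0.6},
    {"dr":[0,0,0.14],"slide":[0.05,-0.2,0],"grip":0.6},
    {"dr":[0,0,0.18],"slide":[0.08,-0.34,0],"grip":0.6},
    {"dr":[0,0,0.21],"slide":[0.12,-0.5,0],"grip":0.6},
    {"dr":[0,0,0.225],"slide":[0.16,-0.65,0],"grip":0.6},
    {"dr":[0,0,0.225],"slide":[0.2,-0.8,0],"grip":0.6},
    {"dr":[0,0,0.225],"slide":[0.23,-0.91,0],"grip":0.6},
    {"dr":[0,0,0.225],"slide":[0.23,-0.91,0],"grip":0.6},
    {"dr":[0,0,0.225],"slide":[0.23,-0.91,0],"grip":0.6}
  ]
}}

```text
clock: 18.97
tool_pos: [0.4838, -0.352, 0.1487]
tcp_rot: [0.029, 1.0, -0.0, -0.0]
contact_force: [-0.3, -0.0, -4.2]
gripper_width: 0.0599
finger_force: 22.0
```

```bash
python3 -c "
from h import *
st=r.get_state();print(st['q'][6],st['gripper_width'],st['contact_force'])
plan(.483,-.354,.0175,-.06+np.pi/2)
m=r.camera_model('wrist');a=r.grab_frame('wrist')[:,:,::-1].copy()
for q in (box([.445,-.352,-.06],.22,.17,0,.032)[:4],box([.445,-.352,-.06],.21,.16,0,.005)[:4],box([.483,-.354,-.06],.112,.06,0,.005)[:4]):
  cv2.polylines(a,[proj(m,q)[[0,1,3,2]].round().astype(int)],True,(0,255,0))
cv2.imwrite('pics/w4.png',a)"
```

```text
2.3448425767563132 0.059885030016347596 [-0.3115364  -0.017267   -4.21901635]
slide [ 0.004 -0.013  0.875] dr [-0.    -0.     0.001] rot deg [-0.  -0.1  0.1] dist 0.131
```

View pics/w4.png

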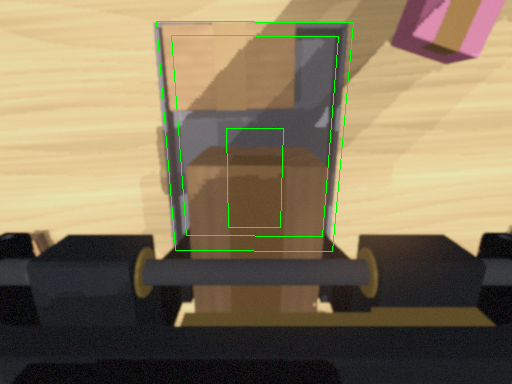

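Emit:
{"method": "arm_command", "body": {
  "targets": [
    {"dr":[0,0,0],"slide":[0,-0.005,0.06],"grip":0.6},
    {"dr":[0,0,0],"slide":[0,-0.01,0.18],"grip":0.6},
    {"dr":[0,0,0],"slide":[0,-0.01,0.32],"grip":0.6},
    {"dr":[0,0,0],"slide":[0,-0.01,0.46],"grip":0.6},
    {"dr":[0,0,0],"slide":[0,-0.01,0.59],"grip":0.6},
    {"dr":[0,0,0],"slide":[0,-0.01,0.69],"grip":0.6},
    {"dr":[0,0,0],"slide":[0,-0.01,0.76],"grip":0.6},
    {"dr":[0,0,0],"slide":[0,-0.01,0.81],"grip":0.6},
    {"dr":[0,0,0],"slide":[0,-0.01,0.83],"grip":0.6},
    {"dr":[0,0,0],"slide":[0,-0.01,0.84],"grip":0.6},
    {"dr":[0,0,0],"slide":[0,-0.01,0.84],"grip":0.6}
  ]
}}

```text
clock: 19.93
tool_pos: [0.4842, -0.3535, 0.0235]
tcp_rot: [0.029, 1.0, -0.0, 0.0]
contact_force: [-0.6, -0.6, -3.9]
gripper_width: 0.0598
finger_force: 22.0
```

Emit:
{"method": "arm_command", "body": {
  "targets": [
    {"dr":[0,0,0],"slide":[0,0,0.006],"grip":0.6},
    {"dr":[0,0,0],"slide":[0,0,0.012],"grip":0.6},
    {"dr":[0,0,0],"slide":[0,0,0.018],"grip":0.6},
    {"dr":[0,0,0],"slide":[0,0,0.024],"grip":0.6},
    {"dr":[0,0,0],"slide":[0,0,0.03],"grip":0.6},
    {"dr":[0,0,0],"slide":[0,0,0.03],"grip":0.6},
    {"dr":[0,0,0],"slide":[0,0,0.03],"grip":0.6}
  ]
}}

```text
clock: 20.52
tool_pos: [0.4838, -0.3534, 0.0186]
tcp_rot: [0.029, 1.0, -0.0, -0.0]
contact_force: [-0.8, 0.5, -3.8]
gripper_width: 0.0601
finger_force: 22.0
```

Emit:
{"method": "arm_command", "body": {
  "targets": [
    {"dr":[0,0,0],"slide":[0,0,0.004],"grip":0.6},
    {"dr":[0,0,0],"slide":[0,0,0.008],"grip":0.6},
    {"dr":[0,0,0],"slide":[0,0,0.011],"grip":0.6},
    {"dr":[0,0,0],"slide":[0,0,0.011],"grip":0.6},
    {"dr":[0,0,0],"slide":[0,0,0.011],"grip":0.6}
  ]
}}

```text
clock: 20.93
tool_pos: [0.4838, -0.3534, 0.0169]
tcp_rot: [0.029, 1.0, -0.0, -0.0]
contact_force: [0.1, 0.7, -4.7]
gripper_width: 0.0596
finger_force: 22.0
```

Emit:
{"method": "arm_command", "body": {
  "targets": [
    {"dr":[0,0,0],"slide":[0,0,0.003],"grip":0.6},
    {"dr":[0,0,0],"slide":[0,0,0.006],"grip":0.6},
    {"dr":[0,0,0],"slide":[0,0,0.006],"grip":0.6}
  ]
}}

```text
clock: 21.18
tool_pos: [0.4839, -0.3534, 0.0166]
tcp_rot: [0.029, 1.0, 0.0, 0.0]
contact_force: [-3.1, 2.2, 5.3]
gripper_width: 0.0599
finger_force: 22.0
```

Contact made with the tray floor (+5 N). Release slowly, rise and check.

Emit:
{"method": "arm_command", "body": {
  "targets": [
    {"dr":[0,0,0],"slide":[0,0,0],"grip":0.75},
    {"dr":[0,0,0],"slide":[0,0,0],"grip":0.85},
    {"dr":[0,0,0],"slide":[0,0,0],"grip":0.85},
    {"dr":[0,0,0],"slide":[0,0,0],"grip":0.85},
    {"dr":[0,0,0],"slide":[0,0,-0.1],"grip":0.85},
    {"dr":[0,0,0],"slide":[0,0,-0.25],"grip":0.9},
    {"dr":[0,0,0],"slide":[0,0,-0.5],"grip":1},
    {"dr":[0,0,0],"slide":[0,0,-0.75],"grip":1},
    {"dr":[0,0,0],"slide":[0,0,-1],"grip":1},
    {"dr":[0,0,0],"slide":[0,0,-1],"grip":1},
    {"dr":[0,0,0],"slide":[0,0,-1],"grip":1}
  ],
  "grip_force": 10
}}

```text
clock: 22.1
tool_pos: [0.4849, -0.3545, 0.1694]
tcp_rot: [0.029, 1.0, -0.001, 0.002]
contact_force: [0.1, 0.7, -0.9]
gripper_width: 0.087
finger_force: 0.0
```

```bash
python3 -c "
from h import *
S=r.camera_model('scene');a=r.grab_frame('scene')[:,:,::-1].copy()
e=np.array([np.cos(-.295),np.sin(-.295)]);p=np.array([.592,.0065])+.105*e
for q in (box([.483,-.354,-.06],.112,.06,0,.063)[:4],box([p[0],p[1],-.295],.12,.062,0,.05)[:4]):
  uv=proj(S,q);print(uv.min(0),uv.max(0))
cv2.imwrite('pics/s5.png',cv2.resize(a[130:300,70:350],None,fx=2.8,fy=2.8,interpolation=cv2.INTER_CUBIC))"
```

```text
[101.36685788 155.30440328] [133.45611741 182.47214296]
[165.74921565 224.88987717] [206.41769287 262.19708282]
```

View pics/s5.png

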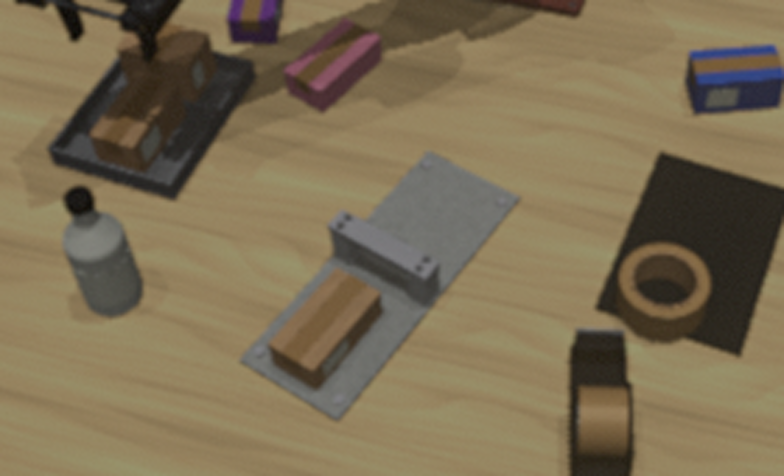

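The low carton (about 325,325) lies flat and lengthwise beyond the bar. The tall one (about 135,125) stands in the free part of the tray, and the tape roll, dispenser, bottle and earlier carton look unmoved. Nothing is touching the gripper, so I'll hand in.

```bash
python3 -c "
from plant import r
print(r.finish_job())"
```

```text
the job is handed in; nothing more can be done
None
```

I handed the job in at about 22 s: the lower carton lies flat and lengthwise beyond the bar, its centre about 105 mm past the bar's middle, and the taller one stands upright in the free part of the tray. The hand-in returned no verdict.

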